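# Kit the engine parts into the foam tray

### The job

Kit up the engine parts for assembly: put the piston, the connecting rod, the large gear and the small pinion each into the foam cut-out in the blue tray that was made for it, the same way up as now, level and all the way down in the cut-out. Set each part down rather than dropping it, and do not push the headlamp about.

Things in the scene. Friction and masses are not known exactly. Their poses are not given: they have to be found in the camera images.
- piston: Loose aluminium piston, a plain upright cylinder 52 mm in diameter and 46 mm tall, crown up, dark ring grooves round its upper half; about 0.16 kg. Origin: centre of its underside, z up. Grip it across its diameter.
- conrod: Loose steel connecting rod lying flat, 119 mm long, 20 mm thick, 0.24 kg. Origin: underside, midway between its ends; x runs from big end to small end, z up. Big end: ring 44 mm wide centred at x = -37.5 mm; small end: ring 26 mm wide centred at x = 46.5 mm; between them a shank 14 mm wide, free from x = -15 to 33 mm. Grip across the shank at the origin (it nearly balances there).
- gear: Loose large dark-grey gear lying flat: toothed disc 76 mm in diameter and 14 mm thick with a plain bright hub 32 mm in diameter standing on it up to 32 mm above the underside; about 0.42 kg. Origin: centre of its underside, z up. Grip it by the hub.
- pinion: Loose small bright toothed pinion standing upright, 36 mm in diameter and 28 mm tall with a dark bore; about 0.15 kg. Origin: centre of its underside, z up. Grip it across its diameter.
- foam_piston: Fixed black foam block, 150 (x) x 100 (y) x 20 mm, in the blue tray; its 8 mm deep cut-out, for the piston (66 mm circle, a 26 mm wide finger slot on both sides, 95 mm overall along x), shows a yellow floor. Origin: centre of the block's underside, under the cut-out's centre; z up; floor at z = 12 mm, foam top at z = 20 mm.
- foam_rod: Fixed black foam block, 150 (x) x 100 (y) x 20 mm, in the blue tray; its 8 mm deep cut-out, for the rod (its outline, 6 mm larger all round; wide end to -x, narrow end to +x, so the rod fits only with its x along the block's x), shows a yellow floor. Origin: centre of the block's underside, under the cut-out's centre; z up; floor at z = 12 mm, foam top at z = 20 mm.
- foam_gear: Fixed black foam block, 150 (x) x 100 (y) x 20 mm, in the blue tray; its 8 mm deep cut-out, for the large gear (plain 90 mm circle), shows a yellow floor. Origin: centre of the block's underside, under the cut-out's centre; z up; floor at z = 12 mm, foam top at z = 20 mm.
- foam_pinion: Fixed black foam block, 150 (x) x 100 (y) x 20 mm, in the blue tray; its 8 mm deep cut-out, for the pinion (plain 50 mm circle), shows a yellow floor. Origin: centre of the block's underside, under the cut-out's centre; z up; floor at z = 12 mm, foam top at z = 20 mm.
- headlamp: Loose motorcycle headlamp lying lens up, round, chrome rim 120 mm in diameter, 71 mm tall. Origin: centre of its underside. It stays where it is.
Mind the look-alikes: they are no part of the job. Leave any yellow look-alike of the gear alone. Of the things that look like the conrod, the larger one is meant.

How it is judged (in metres and radians):
At the end, for the whole second after the job is handed in: Each part lies at rest in its own cut-out: its origin within 11 mm (horizontally) of its foam block's origin, its underside less than 15.5 mm above the block's underside (the floor is at 12 mm), tilted under 0.1 rad; the rod's x along the block's x within 0.2 rad (horizontal distance between piston and foam_piston below 0.011 m and z of piston in the frame of foam_piston below 0.0155 m and angle between each of piston, conrod, gear, pinion's own z axis and vertical below 0.1 rad and linear speed of each of piston, conrod, gear, pinion below 0.02 m/s and horizontal distance between conrod and foam_rod below 0.011 m and z of conrod in the frame of foam_rod below 0.0155 m and angle between the x axis of conrod and the x axis of foam_rod, either way round below 0.2 rad and horizontal distance between gear and foam_gear below 0.011 m and z of gear in the frame of foam_gear below 0.0155 m and horizontal distance between pinion and foam_pinion below 0.011 m and z of pinion in the frame of foam_pinion below 0.0155 m); the robot touches nothing.
It fails at once if the headlamp is pushed by more than 15 mm (distance of headlamp from where it was at the start of the episode above 0.015 m).
It fails at once if the piston is dropped or knocked: faster than 0.7 m/s while not held (a fall of 25 mm) (linear speed of piston above 0.7 m/s and contact force between piston and the fingers below 0.1 N).
It fails at once if the conrod is dropped or knocked: faster than 0.7 m/s while not held (a fall of 25 mm) (linear speed of conrod above 0.7 m/s and contact force between conrod and the fingers below 0.1 N).
It fails at once if the gear is dropped or knocked: faster than 0.7 m/s while not held (a fall of 25 mm) (linear speed of gear above 0.7 m/s and contact force between gear and the fingers below 0.1 N).
It fails at once if the pinion is dropped or knocked: faster than 0.7 m/s while not held (a fall of 25 mm) (linear speed of pinion above 0.7 m/s and contact force between pinion and the fingers below 0.1 N).
It also fails if it takes over 109 s, if anything falls off the work surface, if the arm or the gripper's body presses on something with over 40 N, if the wrist force passes 120 N, or if a joint passes its speed limit or range.

### The arm

A 6-joint arm with a two-finger parallel gripper is mounted at the origin on the work surface. World frame = base frame: x ahead of the robot, y to its left, z up, the work surface at z = 0. Lengths are in mm, angles in rad, forces in N, time in s.
With the tool pointing down it reaches from about 425 to 950 mm from the base axis. Payload 14.7 kg.
Tool frame: the origin (TCP) lies at the centre of the arm's flange, where the gripper is bolted on; the fingertips stand 173 mm ahead of it and the grasp point (between the pads) lies 155 mm ahead of it; z points along the fingers, y is the line along which they close (so a half turn about z gives the same grasp; the last joint's range is limited). The gripper opens to 85 mm and grips with 20 to 120 N. Pads are 22 mm wide; open, the fingers measure 114 mm over their backs; the gripper's body (76 mm by 85 mm) begins 54 mm behind the grasp point. The pads swing forward as they close: fully open they stand 13 mm farther back than shut.
Start: joints at [-1.286, 0.48, 1.596, -0, 1.065, -0.047], TCP at [211.751, -614.537, 404.697] pointing down, gripper open.
Joint ranges: [-2.75, 2.75], [-0.82, 2.05], [0.23, 2.67], [-1.56, 4.7], [0.09, 2.69], [-2.92, 2.92]. Speed limits (rad/s): [1.89, 1.89, 2.39, 3.01, 3.01, 3.01].

### API

Orientations are given as a rotation vector (axis times angle).
In Python, from plant import ctrl gives the robot as it stands.
- The arm moves only by the tool step_arm, never from a script. Its argument "motion" is a list of rows, each a list of 7 numbers: the turn, a rotation vector about the world's x, y, z in rad, then the shift along the world's x, y, z in mm, then the opening in per cent of the stroke, from 0 (shut) to 100 (fully open). A call has 1 to 20 rows; each row is the pose to reach, as a shift and turn from the pose commanded when the call began; what a row does not reach only later rows make up. A row lasts 1/8 s, in which the tool goes at most 62.5 mm and 10.7 degrees, less where a joint would pass 70% of its speed; a pose out of reach is approached as far as the arm can. A call with a gripper value outside its range is refused whole. The fingers move at their own pace and stop on an object; "squeeze" is the grip in N (left out, the last holds). Time passes only in rows, so rows that repeat a pose let the fingers close. It gives the time, the measured TCP pose, the force, the opening and the grip force at its end, in the units of the state.
- ctrl.read_state(): the state, without advancing time (a new reading comes with each control period).
- ctrl.capture(name): name is "scene" or "top" or "wrist"; returns a dict with "img" (400x640x3 uint8, blue, green, red), "fx", "fy", "cx", "cy" (pixels), "rvec" (rotation vector, rad) and "tvec" (3), from world to camera coordinates, as OpenCV has them. Camera axes: x right, y down, z forward; pixel columns grow to the right and rows downward; lengths in mm; the calibration is good to about 2 mm. A picture is of the moment at which its call begins. There is no depth.
- ctrl.close_job(): hands the job in; it is judged then, once.
The state is a dict: "clock": time; "qpos": joint angles; "dq": joint speeds; "joint_efforts": joint torques, N m; "ee_pos": TCP position; "tool_rot": TCP orientation; "wrist_force": force on the tool from outside, world axes, zero at the start; "torque": the same for the moment, N m; "gripper_width": opening from 0.0 (shut) to 1.0 (fully open); "grip_force": force on a finger pad.
Only numpy, scipy, OpenCV 4.12 (cv2) and the standard library are available. Lean on these libraries where they do the work, as an engineer would, in place of code of your own. Each camera call takes 0.05 s, during which the arm holds its last target. There are 200 camera calls.

## Working session

There is one attempt and no reset: what is moved stays moved. The work goes in short steps, Python scripts to look and compute and a tool call to move; the robot and the scene stay as the last step left them, time stands still between calls to the robot, and variables do not carry over. Pictures are saved under pics/ and viewed, at most 14 in all, crops included, and the job is handed in when it is done.

Besides the shell and the picture viewer there is one more tool, called after ">>>" as name([rows], argument=value, ...), one row to a line, values as JSON. step_arm: Moves the arm, as the interface text tells. Its arguments: {"type":"object","properties":{"motion":{"type":"array"},"squeeze":{"type":"number"}},"required":["motion"]}

```bash
mkdir -p pics; ls; python3 - <<'E'
from plant import ctrl
import cv2
s=ctrl.read_state();print(s['clock'],s['ee_pos'],s['tool_rot'],s['gripper_width'])
for n in("scene","top"):
    c=ctrl.capture(n);cv2.imwrite(f'pics/{n}0.png',c['img']);print(n,c['fx'],c['cx'],c['cy'],c['rvec'],c['tvec'])
E
```

```text
pics
0.0 [ 211.69465545 -614.35586924  404.11417232] [-3.09733507e+00 -5.18594895e-01  2.12570018e-04] 1.0003288385331799
scene 365.1899395813924 320.40425092545047 196.81276174987366 [ 2.11891689  0.55989245 -0.2902958 ] [-390.23257044 -167.48656408 1248.18264097]
top 439.57034929011616 315.7121579460672 201.447882962927 [ 2.14052558 -2.19171953  0.11908105] [ -92.36519528  512.46818904 1253.04789803]
```

View pics/top0.png

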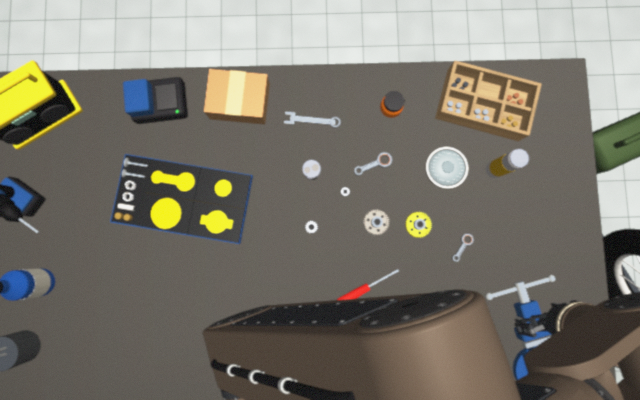

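View pics/scene0.png

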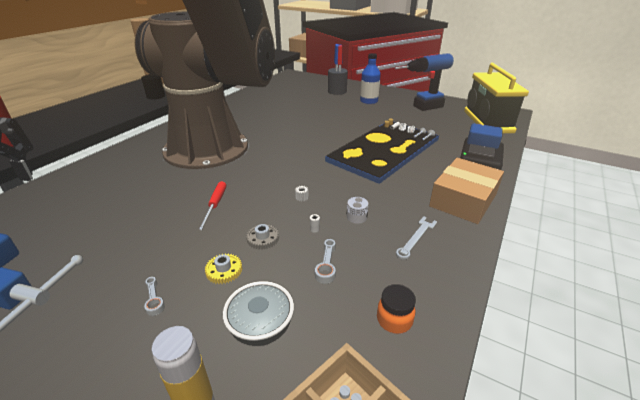

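The top view shows the following candidates:
- **Gear:** grey at (376,222), yellow look-alike at (418,224).
- **Conrod:** larger at (373,164), smaller at (463,248), wrench at (312,119).
- **Pinion:** (311,227), smaller bright ring at (345,191).
- **Piston:** (311,169).
- **Headlamp:** (447,167).
- **Tray cut-outs:** rod (172,181), pinion (223,187), gear (166,213), piston (216,222).

My choices are the grey gear, the larger rod, and the pinion at (311,227). I'll check them in one close crop.

```bash
cat >h.py <<'E'
import cv2,numpy as np
from plant import ctrl
def ray(c,px,z):
    "pixels (n,2) -> world xy on plane z"
    R=cv2.Rodrigues(np.array(c['rvec'],float))[0];t=np.array(c['tvec'],float)
    px=np.atleast_2d(np.array(px,float));C=-R.T@t
    d=np.c_[(px[:,0]-c['cx'])/c['fx'],(px[:,1]-c['cy'])/c['fy'],np.ones(len(px))]@R
    return (C+d*((z-C[2])/d[:,2])[:,None])[:,:2]
def blobs(m,amin):
    return [k for k in cv2.findContours(m.astype(np.uint8)*255,cv2.RETR_EXTERNAL,cv2.CHAIN_APPROX_NONE)[0] if cv2.contourArea(k)>amin]
E
python3 - <<'E'
from h import *
c=ctrl.capture("top");im=c['img'];hsv=cv2.cvtColor(im,cv2.COLOR_BGR2HSV)
cv2.imwrite('pics/crop.png',cv2.resize(im[140:270,280:480],None,fx=4,fy=4,interpolation=cv2.INTER_CUBIC))
for k in blobs((hsv[...,0]>20)&(hsv[...,0]<35)&(hsv[...,1]>150)&(hsv[...,2]>120),60):
    w=ray(c,k[:,0],16);r=cv2.minAreaRect(w.astype(np.float32));m=cv2.moments(k);p=(m['m10']/m['m00'],m['m01']/m['m00'])
    print('yel',np.round(p),np.round(ray(c,p,12)[0],1),np.round(r[0],1),np.round(r[1]),round(r[2],1))
tr=(hsv[...,0]>100)&(hsv[...,0]<130)&(hsv[...,1]>120);tr[:, :105]=0;tr[:150]=0;tr[250:]=0;tr[:,260:]=0
pts=np.argwhere(tr)[:,::-1];r=cv2.minAreaRect(ray(c,pts,20).astype(np.float32));print('tray',r)
g=(hsv[...,2]>110)&(hsv[...,1]<70)
for k in blobs(g[:280],15):
    x,y,w,h=cv2.boundingRect(k)
    if 280<x<480 and y>140:
        wd=ray(c,k[:,0],20);q=cv2.minAreaRect(wd.astype(np.float32));print('grey',x+w/2,y+h/2,np.round(q[0],1),np.round(q[1]),round(q[2]))
E
```

```text
yel [418. 224.] [ 437.5 -402.7] [ 438. -402.] [70. 71.] 87.4
yel [216. 221.] [460.  189.6] [459.9 188.8] [67. 91.] 18.8
yel [165. 213.] [488.6 338.3] [488.5 337. ] [91. 91.] 25.8
yel [223. 188.] [559.7 170.1] [558.6 168.8] [49. 50.] 44.1
yel [174. 180.] [587.  312.9] [583.5 317.9] [130.  58.] 84.7
yel [ 55. 117.] [786.1 674.3] [795.1 718.1] [119. 228.] 31.8
yel [22. 91.] [868.4 776.7] [865.1 790. ] [136. 190.] 31.5
tray ((529.7620239257812, 288.4608154296875), (381.42138671875, 203.3254852294922), 79.09750366210938)
grey 388.5 274.0 [ 293.6 -308.9] [14. 70.] 28
grey 463.5 248.0 [ 366.5 -528.8] [38. 95.] 60
grey 420.0 224.5 [ 437.7 -405.4] [32. 29.] 89
grey 311.5 227.0 [438. -89.] [41. 44.] 89
grey 376.0 222.5 [ 448.1 -278.9] [80. 81.] 43
grey 345.5 191.0 [ 541.3 -191.3] [29. 33.] 88
grey 312.0 168.5 [610.1 -93.6] [61. 59.] 43
grey 373.5 163.5 [ 615.7 -277.9] [ 51. 125.] 28
```

View pics/crop.png

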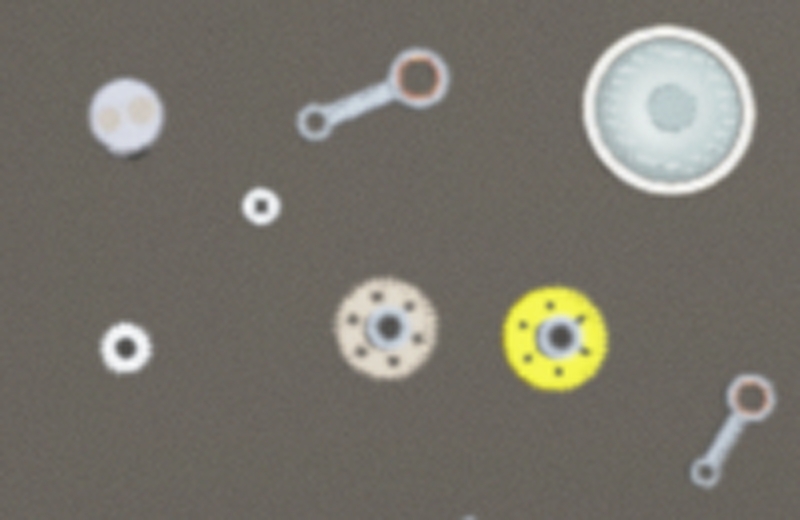

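The crop shows four things:
- The target gear is grey, at crop (386,328), with the yellow gear left of nothing I need at (555,338).
- The large rod runs from big end (419,77) to small end (315,121), with the small rod at (750,398)–(706,472).
- The piston is at (126,117), and the wider pinion at (126,348) measures about 41 mm against about 30 mm for the look-alike at (261,206).
- The headlamp is at (670,110).

I'm moving above the piston now.

>>> step_arm([
  [0,0,-0.506,398,520,0,100],
  [0,0,-0.506,398,520,0,100],
  [0,0,-0.506,398,520,0,100],
  [0,0,-0.506,398,520,0,100],
  [0,0,-0.506,398,520,0,100],
  [0,0,-0.506,398,520,0,100],
  [0,0,-0.506,398,520,0,100],
  [0,0,-0.506,398,520,0,100],
  [0,0,-0.506,398,520,0,100],
  [0,0,-0.506,398,520,0,100],
  [0,0,-0.506,398,520,0,100],
  [0,0,-0.506,398,520,0,100],
  [0,0,-0.506,398,520,0,100],
  [0,0,-0.506,398,520,0,100],
  [0,0,-0.506,398,520,0,100],
], squeeze=40)

```text
clock: 2.02
ee_pos: [609.4, -95.4, 404.8]
tool_rot: [3.129, -0.275, 0.0]
wrist_force: [-0.7, 0.4, -0.5]
gripper_width: 1.002
grip_force: 0.0
```

```bash
python3 - <<'E'
from h import *
s=ctrl.read_state();print(s['clock'],s['ee_pos'],s['tool_rot'],s['qpos'])
c=ctrl.capture("wrist");cv2.imwrite('pics/w1.png',c['img']);print(c['fx'],c['cx'],c['cy'])
t=ctrl.capture("top");cv2.imwrite('pics/t1.png',t['img'])
R=cv2.Rodrigues(np.array(c['rvec'],float))[0];print('cam',-R.T@np.array(c['tvec']),R[2])
for n,q in(('wrist',c),):
    h=cv2.cvtColor(q['img'],cv2.COLOR_BGR2HSV)
    for k in blobs((h[...,2]>110)&(h[...,1]<70),100):
        x,y,w,hh=cv2.boundingRect(k);print(n,x,y,w,hh,np.round(ray(q,[x+w/2,y+hh/2],46)[0],1))
E
```

```text
2.025 [609.35308584 -95.38261305 404.81759044] [ 3.12947321e+00 -2.75267440e-01  9.03882318e-05] [-2.04407889e-01  4.33528419e-01  1.67594323e+00 -3.44873540e-05
  1.03205960e+00  1.54187388e+00]
306.25934450640557 319.49391247179005 196.8313264101761
cam [ 683.66451462 -108.45265316  374.20822848] [-0.2900138   0.0518017  -0.95561947]
wrist 324 272 28 37 [460.6 -92. ]
wrist 419 252 42 54 [ 454.8 -217.3]
wrist 179 252 42 54 [506.1  71.6]
wrist 570 242 30 30 [ 454.6 -389.5]
wrist 450 235 59 53 [ 470.6 -265.4]
wrist 393 197 28 30 [ 548.8 -185.6]
wrist 295 146 48 53 [611.6 -95. ]
wrist 426 93 100 72 [ 628.7 -265.4]
wrist 45 66 78 14 [752.4 117.9]
wrist 8 22 60 36 [788.3 150. ]
wrist 218 4 161 46 [ 755.2 -100.7]
```

View pics/w1.png

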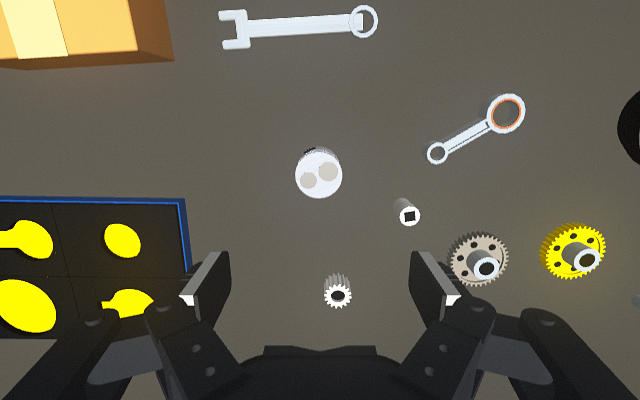

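The wrist view shows the piston crown at (319,174), the toothed pinion at (337,291) with a look-alike (square bore) at (408,213), the grey gear's hub top at (487,268), the rod's ends at (506,113) and (437,153), and part of the tray at left. I'll measure everything in both views at the correct heights.

```bash
python3 - <<'E'
from h import *
c=ctrl.capture("wrist");t=ctrl.capture("top")
def crop(im,b,thr):
    m=np.zeros(im.shape[:2],bool);x0,y0,x1,y1=b
    h=cv2.cvtColor(im,cv2.COLOR_BGR2HSV);m[y0:y1,x0:x1]=((h[...,2]>thr)&(h[...,1]<90))[y0:y1,x0:x1];return max(blobs(m,5),key=cv2.contourArea)
for n,q,b,z,thr in(('piston w',c,(285,130,355,210),46,200),('piston t',t,(295,150,330,190),46,150),('pinion w',c,(318,265,360,315),28,200),('pinion t',t,(295,212,328,242),28,150),('hub w',c,(465,250,505,285),32,190),('gear t',t,(358,204,396,240),14,120)):
    k=crop(q['img'],b,thr);w=ray(q,k[:,0],z).astype(np.float32);(o,r)=cv2.minEnclosingCircle(w);e=cv2.fitEllipse(w);print(n,np.round(o,1),round(2*r,1),'ell',np.round(e[0],1),np.round(e[1],1))
for n,q,b,thr in(('rod w',c,(420,85,535,170),150),('rod t',t,(350,148,398,180),125)):
    k=crop(q['img'],b,thr);w=ray(q,k[:,0],18)
    A=cv2.minAreaRect(w.astype(np.float32))
    m=w.mean(0);u=np.linalg.svd(w-m)[2][0];u*=np.sign(u[1])
    s=(w-m)@u;v=(w-m)@[-u[1],u[0]]
    # ring centres: bulge at each end
    B=s<s.min()+44;S=s>s.max()-26
    pb=m+u*(s.min()+22)+np.array([-u[1],u[0]])*(v[B].max()+v[B].min())/2
    ps=m+u*(s.max()-13)+np.array([-u[1],u[0]])*(v[S].max()+v[S].min())/2
    d=(ps-pb);d/=np.hypot(*d);print(n,'len',np.ptp(s),'wB',np.ptp(v[B]),'wS',np.ptp(v[S]),'big',pb,'small',ps,np.hypot(*(ps-pb)),'origin',(pb+ps)/2-d*4.5,'ang',np.degrees(np.arctan2(d[1],d[0])))
E
```

```text
piston w [609.9 -93.5] 53.6 ell [609.2 -93.8] [50.2 51.5]
piston t [604.8 -93.3] 53.5 ell [604.8 -93.3] [50.8 51.7]
pinion w [440.4 -88.8] 37.3 ell [440.5 -89.1] [32.5 32.7]Traceback (most recent call last):
  File "<stdin>", line 7, in <module>
  File "<stdin>", line 5, in crop
ValueError: max() iterable argument is empty
```

```bash
python3 - <<'E'
from h import *
c=ctrl.capture("wrist");t=ctrl.capture("top");t['img']=cv2.imread('pics/top0.png')
def crop(im,b,thr):
    m=np.zeros(im.shape[:2],bool);x0,y0,x1,y1=b
    h=cv2.cvtColor(im,cv2.COLOR_BGR2HSV);m[y0:y1,x0:x1]=((h[...,2]>thr)&(h[...,1]<90))[y0:y1,x0:x1];return max(blobs(m,5),key=cv2.contourArea)
for n,q,b,z,thr in(('pinion w',c,(318,265,360,315),28,200),('pinion t',t,(295,212,328,242),28,150),('hub w',c,(465,250,505,285),32,190),('gear t',t,(358,204,396,240),14,120)):
    k=crop(q['img'],b,thr);w=ray(q,k[:,0],z).astype(np.float32);(o,r)=cv2.minEnclosingCircle(w);print(n,np.round(o,1),round(2*r,1))
for n,q,b,thr in(('rod w',c,(420,85,535,170),150),('rod t',t,(350,148,398,180),125)):
    k=crop(q['img'],b,thr);w=ray(q,k[:,0],18)
    m=w.mean(0);u=np.linalg.svd(w-m)[2][0];u*=np.sign(u[1]);p=np.array([-u[1],u[0]])
    s=(w-m)@u;v=(w-m)@p;B=s<s.min()+44;S=s>s.max()-26
    pb=m+u*(s.min()+22)+p*(v[B].max()+v[B].min())/2
    ps=m+u*(s.max()-13)+p*(v[S].max()+v[S].min())/2
    d=(ps-pb);d/=np.hypot(*d);print(n,'len',np.ptp(s),'wB',np.ptp(v[B]),'wS',np.ptp(v[S]),'big',pb,'small',ps,np.hypot(*(ps-pb)),'origin',(pb+ps)/2-d*4.5,'ang',np.degrees(np.arctan2(d[1],d[0])))
h=cv2.cvtColor(c['img'],cv2.COLOR_BGR2HSV)
E
```

```text
pinion w [440.2 -88.9] 36.8
pinion t [438.  -89.1] 37.1
hub w [ 458.4 -274.8] 61.1
gear t [ 448.2 -280.4] 80.0
rod w len 118.5894337802944 wB 43.51875839838914 wS 25.293427342532013 big [ 635.55964915 -311.55299816] small [ 604.47517308 -233.95791791] 83.58971905645713 origin [ 621.69082435 -276.93274043] ang 111.83096715388221
rod t len 121.8750927414579 wB 45.55611891358342 wS 28.209196036943283 big [ 633.99862871 -312.19285792] small [ 601.40487106 -231.66327331] 86.87558364334785 origin [ 619.39004829 -276.0993542 ] ang 112.03527911804748
```

>>> step_arm([
  [0,0,0,0,0,-50,100],
  [0,0,0,0,0,-100,100],
  [0,0,0,0,0,-120,100],
  [0,0,0,0,0,-120,100],
  [0,0,0,0,0,-120,100],
])

```text
clock: 2.95
ee_pos: [610.3, -94.6, 285.7]
tool_rot: [3.13, -0.273, 0.002]
wrist_force: [0.6, 0.7, 1.2]
gripper_width: 0.997
grip_force: 0.0
```

```bash
python3 - <<'E'
from h import *
c=ctrl.capture("wrist");im=c['img'];cv2.imwrite('pics/w2.png',im);print(ctrl.read_state()['ee_pos'])
h=cv2.cvtColor(im,cv2.COLOR_BGR2HSV);m=(h[...,2]>190)&(h[...,1]<60);m[:,:230]=0;m[:,410:]=0
for k in blobs(m,300):
    w=ray(c,k[:,0],46).astype(np.float32);o,r=cv2.minEnclosingCircle(w);e=cv2.fitEllipse(w);print(cv2.boundingRect(k),np.round(o,1),2*r,e)
E
```

```text
[610.30117373 -94.63827177 286.02113055]
(283, 168, 72, 79) [612.7 -94.6] 60.57900619506836 ((611.468994140625, -94.43682861328125), (50.617698669433594, 59.256893157958984), 74.02505493164062)
```

View pics/w2.png

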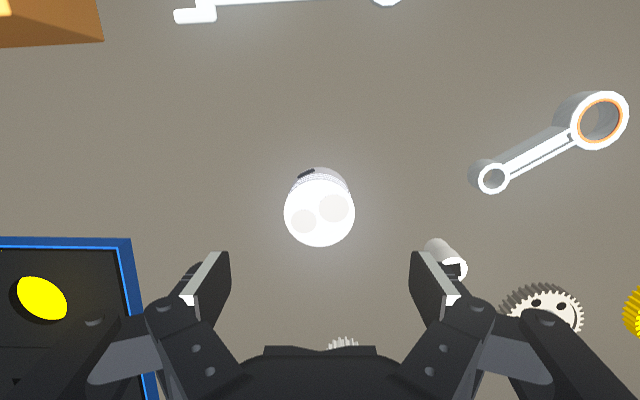

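The wrist view shows the crown centred at about (319,213), giving roughly (608, -94.5), so the fingers straddle it. I'll descend and grip.

>>> step_arm([
  [0,0,0,-2,0,-40,100],
  [0,0,0,-2,0,-75,100],
  [0,0,0,-2,0,-96,100],
  [0,0,0,-2,0,-96,100],
  [0,0,0,-2,0,-96,50],
  [0,0,0,-2,0,-96,40],
  [0,0,0,-2,0,-96,40],
  [0,0,0,-2,0,-96,40],
  [0,0,0,-2,0,-96,40],
  [0,0,0,-2,0,-96,40],
], squeeze=40)

```text
clock: 4.25
ee_pos: [608.3, -94.7, 190.4]
tool_rot: [3.129, -0.273, 0.004]
wrist_force: [-1.9, -0.7, 9.2]
gripper_width: 0.599
grip_force: 40.0
```

```bash
python3 - <<'E'
from h import *
c=ctrl.capture("scene");im=c['img'];w=ctrl.capture("wrist")['img']
a=cv2.resize(im[100:260,250:450],(800,640))[:600]
cv2.imwrite('pics/s2.png',a);cv2.imwrite('pics/w3.png',w);s=ctrl.read_state();print(s['ee_pos'],s['gripper_width'],s['grip_force'],s['wrist_force'])
E
```

```text
[608.31590522 -94.68499502 190.3528348 ] 0.5949490899117985 39.97596859931946 [-1.03286247 -0.36594465 10.28853539]
```

View pics/s2.png

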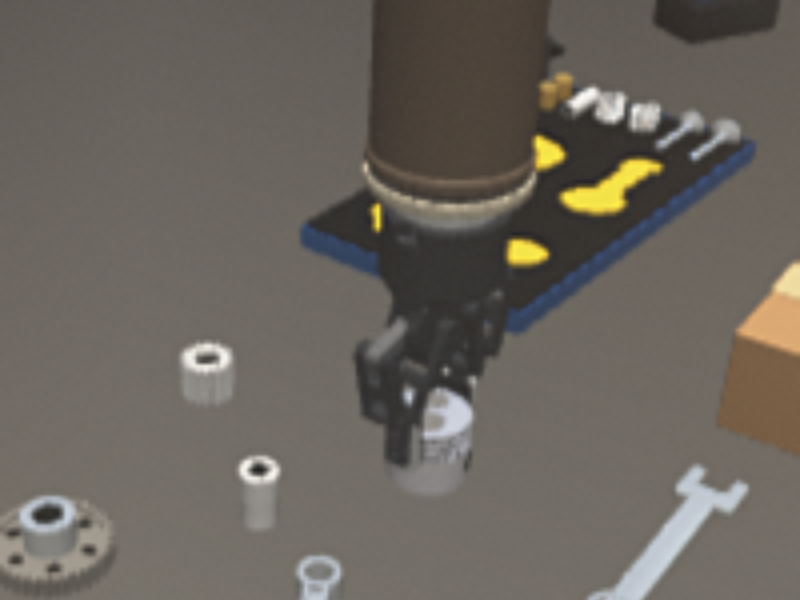

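The scene crop shows the fingers on the piston at (430,440), with tips well clear of the table. It also shows the tray and both pinions. I'll lift it and move to a spot beside the tray where the wrist camera can see all the cut-outs.

>>> step_arm([
  [0,0,0,0,0,20,40],
  [0,0,0,0,0,60,40],
  [0,0,0,0,0,110,40],
  [0,0,0,-40,45,130,40],
  [0,0,0,-80,90,130,40],
  [0,0,0,-120,135,130,40],
  [0,0,0,-138,155,130,40],
  [0,0,0,-138,155,130,40],
  [0,0,0,-138,155,130,40],
  [0,0,0,-138,155,130,40],
])

```text
clock: 5.6
ee_pos: [470.5, 59.9, 319.1]
tool_rot: [-3.129, 0.275, -0.001]
wrist_force: [0.1, 0.3, -1.6]
gripper_width: 0.593
grip_force: 42.6
```

```bash
cat >>h.py <<'E'
def holes(c,area=300):
    h=cv2.cvtColor(c['img'],cv2.COLOR_BGR2HSV)
    m=((h[...,0]>20)&(h[...,0]<35)&(h[...,1]>150)&(h[...,2]>90)).astype(np.uint8)
    for k in blobs(cv2.morphologyEx(m,cv2.MORPH_OPEN,np.ones((3,3))),area):
        w=ray(c,k[:,0],12).astype(np.float32);x,y,a,b=cv2.boundingRect(k);o,r=cv2.minEnclosingCircle(w)
        a0=np.radians(80);B=np.array([[np.cos(a0),np.sin(a0)],[-np.sin(a0),np.cos(a0)]]);q=w@B.T;mid=(q.max(0)+q.min(0))/2
        print((x,y,a,b),'circ',np.round(o,1),round(2*r,1),'box80',np.round(mid@B,1),np.round(np.ptp(q,axis=0),1))
E
python3 - <<'E'
from h import *
c=ctrl.capture("wrist");cv2.imwrite('pics/w4.png',c['img']);s=ctrl.read_state();print(s['clock'],s['ee_pos'],s['gripper_width'],s['grip_force'],s['wrist_force'])
holes(c)
E
```

```text
5.65 [470.34638804  59.88418136 318.88586324] 0.5951960292219699 42.57391691207886 [-0.39716512  0.01963128 -0.88761702]
(139, 187, 99, 63) circ [460.6 190.6] 96.1 box80 [461.2 190.3] [94.1 64. ]
(0, 171, 74, 88) circ [491.2 339. ] 91.5 box80 [490.1 338.1] [76.4 89.3]
(148, 77, 55, 61) circ [562.3 169.7] 51.2 box80 [562.5 171.1] [47.5 49.9]
(0, 71, 71, 69) circ [585.1 292.8] 66.4 box80 [585.4 291.8] [64.3 56.4]
```

View pics/w4.png

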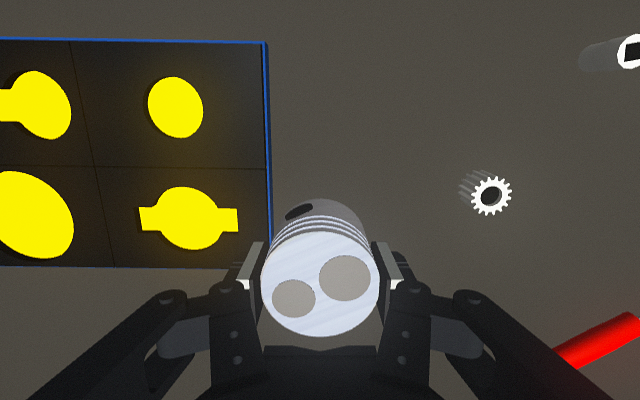

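The wrist view shows the cut-outs for the piston (190,218), pinion (176,107), gear (~15,215) and rod (~0,105), with the held piston's crown at about (320,284). Next I'll find the offset of the piston in the hand.

```bash
python3 - <<'E'
from h import *
c=ctrl.capture("wrist");im=c['img'];s=ctrl.read_state();p=np.array(s['ee_pos']);z=p[2]-190.4+46
h=cv2.cvtColor(im,cv2.COLOR_BGR2HSV);m=(h[...,2]>120)&(h[...,1]<60);m[:,:255]=0;m[:,386:]=0;m[:225]=0;m[345:]=0
k=max(blobs(m,500),key=cv2.contourArea);print(cv2.boundingRect(k),cv2.fitEllipse(k))
for q in ([320.5,284],cv2.fitEllipse(k)[0]): print(ray(c,q,z)[0]-p[:2])
print(ray(c,[[261,284],[380,284],[320,336]],z)-p[:2])
E
```

```text
(260, 225, 120, 112) ((319.45416259765625, 279.2084045410156), (115.23082733154297, 120.23124694824219), 92.3128890991211)
[ 1.53648633 -0.52571578]
[ 3.91131099 -0.4941666 ]
[[  5.97093247  24.48051897]
 [ -2.89725591 -25.52798124]
 [-25.00924011   4.39147612]]
```

>>> step_arm([
  [0,0,0,-4,60,0,40],
  [0,0,0,-10,120,0,40],
  [0,0,0,-10,130,0,40],
  [0,0,0,-10,130,-40,40],
  [0,0,0,-10,130,-80,40],
  [0,0,0,-10,130,-98,40],
  [0,0,0,-10,130,-98,40],
  [0,0,0,-10,130,-98,40],
])

```text
clock: 6.7
ee_pos: [460.2, 190.2, 221.3]
tool_rot: [-3.129, 0.274, -0.001]
wrist_force: [-0.2, 0.7, -2.2]
gripper_width: 0.602
grip_force: 42.9
```

```bash
python3 - <<'E'
from h import *
c=ctrl.capture("scene");w=ctrl.capture("wrist");cv2.imwrite('pics/w5.png',w['img'])
a=cv2.resize(c['img'][100:190,310:450],(560,360),interpolation=cv2.INTER_CUBIC);b=w['img'][150:350,150:500]
o=np.zeros((600,560,3),np.uint8);o[:360]=a;o[380:580,:350]=b;cv2.imwrite('pics/m5.png',o)
E
```

```text
(no output)
```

View pics/m5.png

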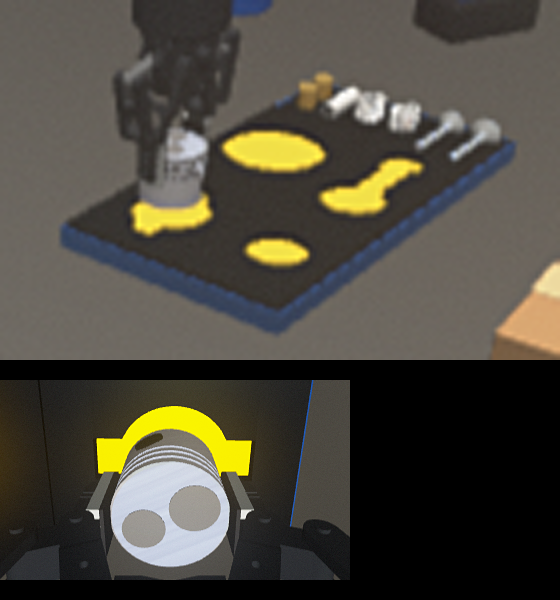

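The composite shows the piston centred above its slotted cut-out at (172,210). I'll lower it gently.

>>> step_arm([
  [0,0,0,0,0,-3,40],
  [0,0,0,0,0,-6,40],
  [0,0,0,0,0,-9,40],
  [0,0,0,0,0,-11,40],
  [0,0,0,0,0,-11,40],
])

```text
clock: 7.42
ee_pos: [459.8, 190.4, 209.5]
tool_rot: [3.13, -0.273, -0.0]
wrist_force: [1.8, -1.6, -2.5]
gripper_width: 0.596
grip_force: 42.8
```

>>> step_arm([
  [0,0,0,0,0,-1,40],
  [0,0,0,0,0,-2,40],
  [0,0,0,0,0,-3,40],
  [0,0,0,0,0,-3,40],
])

```text
clock: 7.92
ee_pos: [459.8, 190.4, 206.6]
tool_rot: [-3.13, 0.273, -0.0]
wrist_force: [1.9, -2.8, -1.8]
gripper_width: 0.592
grip_force: 42.9
```

>>> step_arm([
  [0,0,0,0,0,-1,40],
  [0,0,0,0,0,-2,40],
  [0,0,0,0,0,-2,40],
])

```text
clock: 8.3
ee_pos: [459.8, 190.4, 204.6]
tool_rot: [-3.13, 0.273, -0.0]
wrist_force: [3.3, -4.4, -2.2]
gripper_width: 0.592
grip_force: 42.9
```

>>> step_arm([
  [0,0,0,0,0,-1,40],
  [0,0,0,0,0,-2,40],
  [0,0,0,0,0,-2,40],
])

```text
clock: 8.68
ee_pos: [459.8, 190.4, 204.2]
tool_rot: [-3.129, 0.273, -0.002]
wrist_force: [-5.4, -7.9, 43.2]
gripper_width: 0.597
grip_force: 47.6
```

Contact came at a TCP height of about 204.3, so the floor is at z≈14. I'll ease off, release and lift.

>>> step_arm([
  [0,0,0,0,0,1.5,40],
  [0,0,0,0,0,1.5,70],
  [0,0,0,0,0,1.5,85],
  [0,0,0,0,0,1.5,85],
  [0,0,0,0,0,1.5,85],
  [0,0,0,0,0,30,85],
  [0,0,0,0,0,80,85],
  [0,0,0,0,0,115,100],
  [0,0,0,40,-60,115,100],
  [0,0,0,40,-120,115,100],
  [0,0,0,40,-120,115,100],
  [0,0,0,40,-120,115,100],
])

```text
clock: 10.18
ee_pos: [499.7, 70.1, 317.6]
tool_rot: [-3.129, 0.276, 0.001]
wrist_force: [-0.2, 0.9, 0.4]
gripper_width: 1.0
grip_force: 0.0
```

```bash
python3 - <<'E'
from h import *
c=ctrl.capture("wrist");im=c['img'];cv2.imwrite('pics/w6.png',im);s=ctrl.read_state();print(s['clock'],s['ee_pos'])
holes(c)
h=cv2.cvtColor(im,cv2.COLOR_BGR2HSV)
for k in blobs((h[...,2]>150)&(h[...,1]<60),200):
    for z in(28,60):
        w=ray(c,k[:,0],z).astype(np.float32);o,r=cv2.minEnclosingCircle(w);print(z,cv2.boundingRect(k),np.round(o,1),round(2*r,1))
E
```

```text
10.225 [499.62598774  70.85188367 317.63350682]
(159, 215, 97, 52) circ [460.4 189.8] 95.4 box80 [465.  189.4] [94.3 55. ]
(5, 200, 90, 83) circ [490.6 339. ] 91.6 box80 [490.3 341.7] [84.5 88.6]
(169, 110, 55, 59) circ [561.9 169.8] 51.5 box80 [561.9 170.8] [48.2 51. ]
(0, 105, 95, 65) circ [584.8 303.2] 87.8 box80 [587.  302.4] [86.6 56.1]
28 (157, 234, 65, 57) [448.8 203.7] 72.0
60 (157, 234, 65, 57) [464.3 185.6] 63.1
28 (484, 206, 40, 37) [440.3 -88.9] 36.6
60 (484, 206, 40, 37) [456.8 -70.9] 32.1
```

View pics/w6.png

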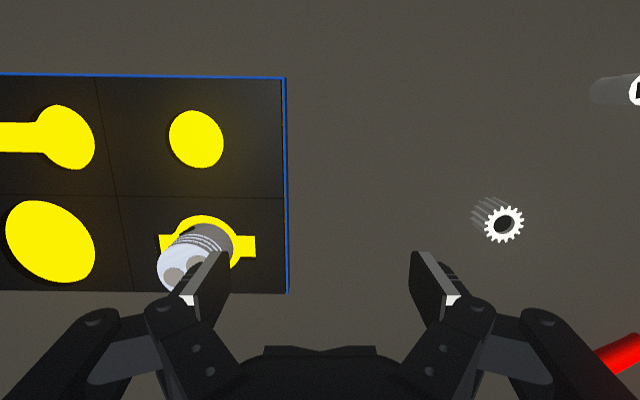

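The piston sits in its cut-out at (207,250), and the pinion's top is at (504,225), giving (440.3, -88.9) consistently across views. I'm fetching the pinion.

>>> step_arm([
  [0,0,0,-20,-55,0,100],
  [0,0,0,-40,-110,0,100],
  [0,0,0,-59.5,-159.5,0,100],
  [0,0,0,-59.5,-159.5,0,100],
  [0,0,0,-59.5,-159.5,-40,90],
  [0,0,0,-59.5,-159.5,-80,80],
  [0,0,0,-59.5,-159.5,-115,75],
  [0,0,0,-59.5,-159.5,-130,75],
  [0,0,0,-59.5,-159.5,-130,75],
  [0,0,0,-59.5,-159.5,-130,25],
  [0,0,0,-59.5,-159.5,-130,25],
  [0,0,0,-59.5,-159.5,-130,25],
  [0,0,0,-59.5,-159.5,-130,25],
  [0,0,0,-59.5,-159.5,-130,25],
  [0,0,0,-59.5,-159.5,-130,25],
  [0,0,0,-59.5,-159.5,-130,25],
])

```text
clock: 12.22
ee_pos: [440.7, -88.9, 188.7]
tool_rot: [3.129, -0.273, 0.003]
wrist_force: [0.0, 3.9, 6.2]
gripper_width: 0.401
grip_force: 39.2
```

```bash
python3 - <<'E'
from h import *
c=ctrl.capture("scene");w=ctrl.capture("wrist");s=ctrl.read_state();print(s['ee_pos'],s['gripper_width'],s['grip_force'],s['wrist_force'])
a=cv2.resize(c['img'][140:230,240:380],(560,360),interpolation=cv2.INTER_CUBIC)
o=np.zeros((600,560,3),np.uint8);o[:360]=a;o[380:580,:350]=w['img'][180:380,150:500];cv2.imwrite('pics/m7.png',o)
E
```

```text
[440.66203493 -88.87635387 188.71222646] 0.39900832991692253 39.160319566726685 [0.69795702 4.00872481 5.75016827]
```

View pics/m7.png

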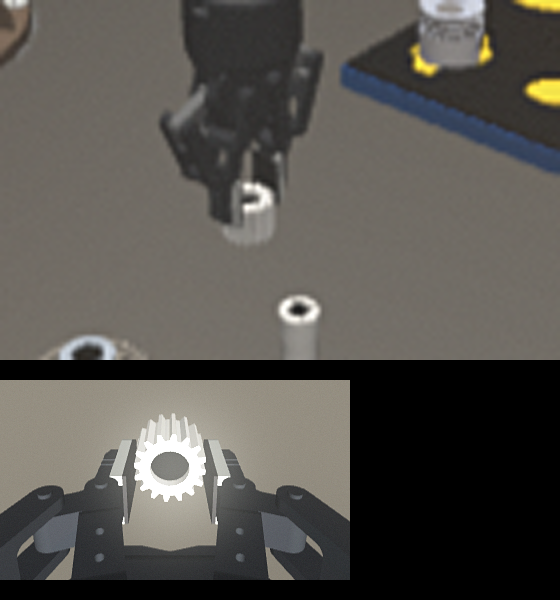

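The composite shows the pinion gripped centrally, its face at wrist pixel (320,268), with tips well above the table. I'll lift it and carry it over its cut-out.

```bash
python3 - <<'E'
from h import *
c=ctrl.capture("wrist");p=np.array(ctrl.read_state()['ee_pos']);im=c['img']
h=cv2.cvtColor(im,cv2.COLOR_BGR2HSV);m=(h[...,2]>200)&(h[...,1]<40);m[:,:283]=0;m[:,357:]=0;m[:234]=0;m[305:]=0
k=max(blobs(m,200),key=cv2.contourArea);w=ray(c,k[:,0],28).astype(np.float32);o,r=cv2.minEnclosingCircle(w);print(cv2.boundingRect(k),o-p[:2],2*r, ray(c,[320,268],28)-p[:2])
E
```

```text
(284, 234, 72, 68) [ 1.91940944 -0.39287397] 41.28621292114258 [[-0.03129926 -0.05556438]]
```

>>> step_arm([
  [0,0,0,0,0,20,25],
  [0,0,0,0,0,70,25],
  [0,0,0,0,0,110,25],
  [0,0,0,20,45,110,25],
  [0,0,0,45,100,110,25],
  [0,0,0,70,155,110,25],
  [0,0,0,95,210,110,25],
  [0,0,0,121,259,110,25],
  [0,0,0,121,259,110,25],
  [0,0,0,121,259,80,25],
  [0,0,0,121,259,45,25],
  [0,0,0,121,259,30,25],
  [0,0,0,121,259,30,25],
  [0,0,0,121,259,30,25],
])

```text
clock: 14.12
ee_pos: [561.7, 169.9, 218.9]
tool_rot: [-3.129, 0.274, -0.002]
wrist_force: [0.7, 0.1, -1.0]
gripper_width: 0.396
grip_force: 40.5
```

```bash
python3 - <<'E'
from h import *
c=ctrl.capture("scene");w=ctrl.capture("wrist");s=ctrl.read_state();print(s['ee_pos'],s['gripper_width'],s['grip_force'],s['wrist_force'])
holes(w)
a=cv2.resize(c['img'][110:190,320:450],(520,320),interpolation=cv2.INTER_CUBIC)
o=np.zeros((600,560,3),np.uint8);o[:320,:520]=a;o[330:580]=w['img'][100:350,40:600];cv2.imwrite('pics/m8.png',o)
E
```

```text
[561.71736575 169.99568937 218.94352183] 0.39655106791841777 40.45433700084686 [ 0.7348888  -0.27107277 -1.61017292]
(284, 331, 72, 15) circ [474.9 185.7] 50.2 box80 [480.8 184.6] [50.2 12. ]
(42, 312, 90, 68) circ [496.7 347. ] 80.0 box80 [501.8 347.9] [68.  58.5]
(282, 195, 81, 45) circ [561.3 168.8] 50.8 box80 [569.5 167.3] [50.2 28.9]
(0, 187, 178, 82) circ [581.4 315.9] 116.1 box80 [587.6 314.5] [115.1  54.5]
```

View pics/m8.png

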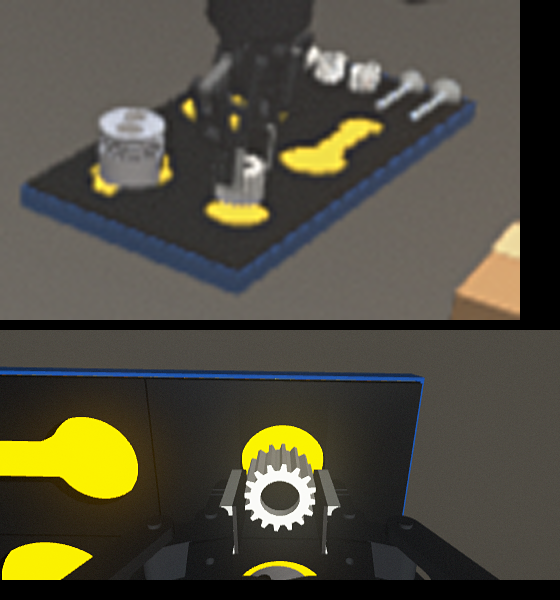

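The composite shows the pinion centred over its round cut-out at (238,212), with the piston seated. I'll lower it in steps.

>>> step_arm([
  [0,0,0,0,-1,-4,25],
  [0,0,0,0,-1,-8,25],
  [0,0,0,0,-1,-11,25],
  [0,0,0,0,-1,-13,25],
  [0,0,0,0,-1,-14,25],
  [0,0,0,0,-1,-14,25],
])

```text
clock: 14.98
ee_pos: [561.2, 169.0, 203.6]
tool_rot: [3.13, -0.273, -0.0]
wrist_force: [1.0, -0.9, -1.0]
gripper_width: 0.396
grip_force: 40.5
```

>>> step_arm([
  [0,0,0,0,0,-1,25],
  [0,0,0,0,0,-1.5,25],
  [0,0,0,0,0,-1.5,25],
])

```text
clock: 15.35
ee_pos: [561.3, 169.0, 202.7]
tool_rot: [-3.13, 0.273, -0.001]
wrist_force: [-2.1, -0.9, 8.4]
gripper_width: 0.396
grip_force: 41.5
```

>>> step_arm([
  [0,0,0,0,0,0.7,25],
  [0,0,0,0,0,0.7,50],
  [0,0,0,0,0,0.7,55],
  [0,0,0,0,0,0.7,55],
  [0,0,0,0,0,0.7,55],
  [0,0,0,0,0,30,55],
  [0,0,0,0,0,80,60],
  [0,0,0,0,0,115,60],
  [0,0,0.18,8,-50,115,60],
  [0,0,0.36,15,-100,115,60],
  [0,0,0.54,22,-150,115,60],
  [0,0,0.72,30,-200,115,60],
  [0,0,0.9,37,-250,115,60],
  [0,0,1.08,45,-300,115,60],
  [0,0,1.26,52,-350,115,60],
  [0,0,1.44,59,-400,115,60],
  [0,0,1.62,59,-446,115,60],
  [0,0,1.8,59,-446,115,60],
  [0,0,1.98,59,-446,105,60],
  [0,0,2.126,59,-446,100,60],
])

```text
clock: 17.85
ee_pos: [620.0, -277.2, 301.6]
tool_rot: [-1.754, -2.606, 0.0]
wrist_force: [0.1, 0.1, 0.2]
gripper_width: 0.596
grip_force: 0.0
```

>>> step_arm([
  [0,0,0,0,0,0,60],
  [0,0,0,0,0,0,60],
  [0,0,0,0,0,0,60],
])

```text
clock: 18.23
ee_pos: [620.3, -277.0, 302.5]
tool_rot: [1.763, 2.6, 0.0]
wrist_force: [-0.1, 0.6, -0.2]
gripper_width: 0.596
grip_force: 0.0
```

```bash
python3 - <<'E'
from h import *
c=ctrl.capture("wrist");im=c['img'];cv2.imwrite('pics/w9.png',im);s=ctrl.read_state();print(s['clock'],s['ee_pos'],s['tool_rot'],s['qpos'][5])
T=cv2.Rodrigues(s['tool_rot'])[0];print('yaw y',np.degrees(np.arctan2(T[1,1],T[0,1])))
h=cv2.cvtColor(im,cv2.COLOR_BGR2HSV);m=(h[...,2]>130)&(h[...,1]<60)
for k in blobs(m,1500):
    w=ray(c,k[:,0],19);mm=w.mean(0);u=np.linalg.svd(w-mm)[2][0];u*=np.sign(u[1]);p=np.array([-u[1],u[0]])
    s_=(w-mm)@u;v=(w-mm)@p;B=s_<s_.min()+44;S=s_>s_.max()-26
    pb=mm+u*(s_.min()+22)+p*(v[B].max()+v[B].min())/2;ps=mm+u*(s_.max()-13)+p*(v[S].max()+v[S].min())/2
    d=(ps-pb);L=np.hypot(*d);d/=L;print(cv2.boundingRect(k),'len',np.ptp(s_),np.ptp(v[B]),np.ptp(v[S]),L,'big',pb,'small',ps,'orig',(pb+ps)/2-d*4.5,np.degrees(np.arctan2(d[1],d[0])))
E
```

```text
18.275 [ 620.34231024 -277.04024183  302.49644765] [1.76231992e+00 2.60021114e+00 3.68763812e-05] -0.8441029755351435
yaw y 21.744279722975694
(563, 259, 77, 141) len 177.25442430079323 55.15377290810814 19.116253766673676 142.5619682805789 big [ 993.69959333 -362.93756439] small [ 918.65959763 -241.72323419] orig [ 958.54824951 -306.15655638] 121.76035257034458
(297, 123, 49, 133) len 118.01061737371052 43.13211877510901 24.577862361238203 83.01076117550392 big [ 635.49468293 -310.49892267] small [ 604.71352431 -233.4060777 ] orig [ 621.77274527 -276.1316909 ] 111.76553486685287
(78, 72, 95, 97) len 74.53222185025317 73.91543189422646 69.63801304115822 39.53368635479002 big [ 461.90110272 -291.40086737] small [ 439.98455997 -258.49832171] orig [ 453.43752515 -278.69479184] 123.66777354780608
(498, 0, 126, 152) len 126.46256154631178 29.67275471029744 16.36704152765761 91.46968397231045 big [ 750.72063962 -163.42105522] small [760.8063049  -72.50910638] orig [ 755.26729154 -122.43764212] 83.66955901723831
```

View pics/w9.png

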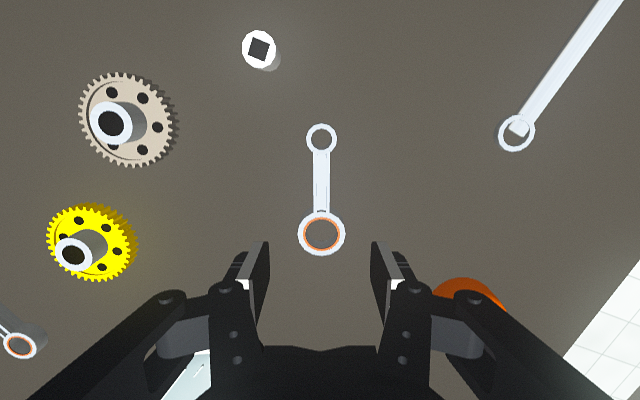

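The wrist view shows the large rod upright in the picture, big end (322,233) and small end (321,139), between the fingers. The grey gear's hub is at (110,123), and the headlamp edge is only at the lower left, clear of the fingers. I'll descend and grip the shank.

>>> step_arm([
  [0,0,0,1.5,1,-40,60],
  [0,0,0,1.5,1,-80,60],
  [0,0,0,1.5,1,-105,60],
  [0,0,0,1.5,1,-119,60],
  [0,0,0,1.5,1,-119.5,60],
  [0,0,0,1.5,1,-119.5,60],
  [0,0,0,1.5,1,-119.5,5],
  [0,0,0,1.5,1,-119.5,5],
  [0,0,0,1.5,1,-119.5,5],
  [0,0,0,1.5,1,-119.5,5],
  [0,0,0,1.5,1,-119.5,5],
  [0,0,0,1.5,1,-119.5,5],
  [0,0,0,1.5,1,-119.5,5],
  [0,0,0,1.5,1,-119.5,5],
], squeeze=60)

```text
clock: 20.02
ee_pos: [622.0, -276.1, 183.7]
tool_rot: [1.76, 2.601, 0.0]
wrist_force: [-1.2, 1.2, 8.1]
gripper_width: 0.142
grip_force: 59.2
```

The grip is on the shank (12 mm opening). I'll carry it beside the rod cut-out and turn it by -0.572.

>>> step_arm([
  [0,0,0,0,0,15,5],
  [0,0,0,0,0,60,5],
  [0,0,0,0,0,110,5],
  [0,0,-0.05,-10,50,125,5],
  [0,0,-0.1,-20,100,125,5],
  [0,0,-0.15,-30,150,125,5],
  [0,0,-0.2,-40,200,125,5],
  [0,0,-0.25,-50,250,125,5],
  [0,0,-0.3,-60,300,125,5],
  [0,0,-0.35,-70,350,125,5],
  [0,0,-0.4,-80,400,125,5],
  [0,0,-0.45,-90,450,125,5],
  [0,0,-0.5,-105,500,125,5],
  [0,0,-0.55,-122,550,125,5],
  [0,0,-0.572,-122,586,125,5],
  [0,0,-0.572,-122,586,125,5],
  [0,0,-0.572,-122,586,125,5],
  [0,0,-0.572,-122,586,125,5],
])

```text
clock: 22.28
ee_pos: [499.9, 309.1, 308.0]
tool_rot: [2.424, 1.998, -0.0]
wrist_force: [0.1, 0.2, -2.2]
gripper_width: 0.141
grip_force: 59.1
```

```bash
python3 - <<'E'
from h import *
c=ctrl.capture("wrist");im=c['img'];cv2.imwrite('pics/w10.png',im);s=ctrl.read_state();print(s['clock'],s['ee_pos'],s['gripper_width'],s['grip_force'])
T=cv2.Rodrigues(s['tool_rot'])[0];print('yaw y',np.degrees(np.arctan2(T[1,1],T[0,1])))
holes(c)
h=cv2.cvtColor(im,cv2.COLOR_BGR2HSV)
def fit(k,z,D,d2,bias):
    w=ray(c,k[:,0],z);mm=w.mean(0);u=np.linalg.svd(w-mm)[2][0];u*=np.sign(u[1]);p=np.array([-u[1],u[0]])
    s_=(w-mm)@u;v=(w-mm)@p;B=s_<s_.min()+D;S=s_>s_.max()-d2
    pb=mm+u*(s_.min()+D/2)+p*(v[B].max()+v[B].min())/2;ps=mm+u*(s_.max()-d2/2)+p*(v[S].max()+v[S].min())/2
    d=(ps-pb);L=np.hypot(*d);d/=L;print(cv2.boundingRect(k),'len',np.ptp(s_),np.ptp(v[B]),np.ptp(v[S]),L,'big',pb,'small',ps,'orig',(pb+ps)/2-d*4.5,np.degrees(np.arctan2(d[1],d[0])))
m=((h[...,0]>20)&(h[...,0]<35)&(h[...,1]>150)&(h[...,2]>90))
for k in blobs(m,1000): fit(k,14,56,38,0)
print('held');zr=s['ee_pos'][2]-183.7+20
for k in blobs((h[...,2]>120)&(h[...,1]<60),2000): fit(k,zr,44,26,0)
E
```

```text
22.325 [499.90304964 309.0568129  307.91653187] 0.1392829784297066 59.12172317504883
yaw y -11.004024945397498
(303, 151, 34, 28) circ [504.8 333.4] 29.2 box80 [504.5 331.7] [24.1 28.9]
(252, 110, 104, 103) circ [491.3 335.5] 91.7 box80 [491.  335.5] [90.5 90.3]
(387, 83, 62, 150) circ [591.5 316.3] 131.9 box80 [591.6 316.4] [131.6  54.8]
(245, 11, 25, 28) circ [477.7 448.5] 19.8 box80 [477.9 448.6] [18.7 18.8]
(252, 109, 104, 104) len 90.26916093117653 89.39824945331195 83.60771920871946 43.297029224561335 big [474.38742121 336.40902409] small [517.63529123 338.47166269] orig [491.5164655 337.2259667] 2.7305622665961007
(387, 83, 62, 151) len 131.49847913731554 54.43230997417404 35.94148137275697 84.49848934466709 big [584.35041276 279.21211946] small [600.5082974  362.15135906] orig [591.56886063 316.26477771] 78.9759517525665
held
(292, 141, 57, 162) len 81.13994604356856 13.825397883433945 24.788357022145128 46.14036376083197 big [500.11377814 309.3662291 ] small [509.11647641 354.61978798] orig [503.73710771 327.57949728] 78.74853150797598
```

View pics/w10.png

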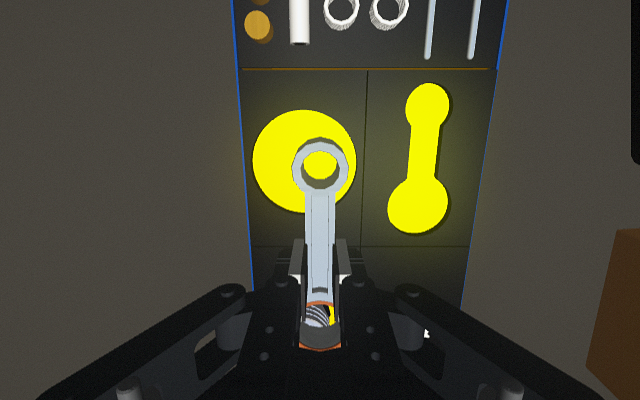

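The wrist view shows the rod cut-out's big end at (417,205) and small end at (428,103), at 79.0°. The held rod is parallel to it with its small end at (320,165). I'll shift by (91.5, 7.5) and lower.

>>> step_arm([
  [0,0,0,45,4,0,5],
  [0,0,0,91.5,7.5,0,5],
  [0,0,0,91.5,7.5,0,5],
  [0,0,0,91.5,7.5,-40,5],
  [0,0,0,91.5,7.5,-75,5],
  [0,0,0,91.5,7.5,-94,5],
  [0,0,0,91.5,7.5,-94,5],
  [0,0,0,91.5,7.5,-94,5],
])

```text
clock: 23.32
ee_pos: [591.7, 317.6, 214.9]
tool_rot: [2.423, 1.999, 0.002]
wrist_force: [0.5, -0.4, -1.6]
gripper_width: 0.14
grip_force: 59.3
```

```bash
python3 - <<'E'
from h import *
c=ctrl.capture("scene");w=ctrl.capture("wrist");s=ctrl.read_state();print(s['ee_pos'],s['gripper_width'],s['grip_force'],s['wrist_force'])
a=cv2.resize(c['img'][110:190,320:450],(520,320),interpolation=cv2.INTER_CUBIC)
o=np.zeros((600,560,3),np.uint8);o[:320,:520]=a;o[330:580]=w['img'][100:350,40:600];cv2.imwrite('pics/m11.png',o)
E
```

```text
[591.76467421 317.6979455  215.18549868] 0.1467194843473436 59.300392270088196 [-0.10407232  0.23317103 -1.02416786]
```

View pics/m11.png

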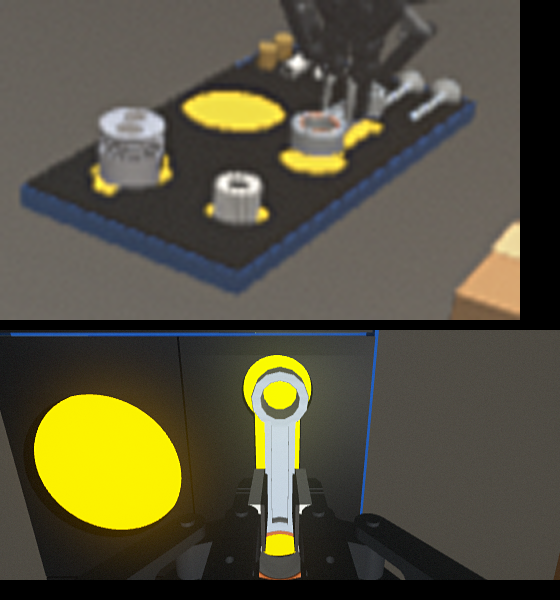

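The composite shows the rod above its matching cut-out, aligned to within about 1.5 mm. The pinion and piston are seated. That was the fourteenth picture, so I'll continue on numbers alone.

>>> step_arm([
  [0,0,0,-1,-0.5,-4,5],
  [0,0,0,-1,-0.5,-8,5],
  [0,0,0,-1,-0.5,-12,5],
  [0,0,0,-1,-0.5,-15,5],
  [0,0,0,-1,-0.5,-15,5],
  [0,0,0,-1,-0.5,-15,5],
])

```text
clock: 24.18
ee_pos: [590.3, 317.0, 198.7]
tool_rot: [2.423, 2.0, 0.0]
wrist_force: [-1.1, 0.2, -2.1]
gripper_width: 0.136
grip_force: 59.3
```

>>> step_arm([
  [0,0,0,0,0,-1,5],
  [0,0,0,0,0,-1.5,5],
  [0,0,0,0,0,-1.5,5],
])

```text
clock: 24.55
ee_pos: [590.3, 317.0, 197.7]
tool_rot: [2.423, 2.0, 0.001]
wrist_force: [-2.1, -0.6, 4.9]
gripper_width: 0.141
grip_force: 60.2
```

>>> step_arm([
  [0,0,0,0,0,0.7,5],
  [0,0,0,0,0,0.7,30],
  [0,0,0,0,0,0.7,35],
  [0,0,0,0,0,0.7,35],
  [0,0,0,0,0,30,35],
  [0,0,0,0,0,80,60],
  [0,0,0,0,0,115,60],
  [0,0,0,-14,-60,115,60],
  [0,0,0,-28,-120,115,60],
  [0,0,0,-42,-180,115,60],
  [0,0,0,-56,-240,115,60],
  [0,0,0,-70,-300,115,60],
  [0,0,0,-84,-360,115,60],
  [0,0,0,-98,-420,115,60],
  [0,0,0,-112,-480,115,60],
  [0,0,0,-126,-540,115,60],
  [0,0,0,-141,-597,115,60],
  [0,0,0,-141,-597,115,60],
  [0,0,0,-141,-597,115,60],
  [0,0,0,-141,-597,115,60],
], squeeze=60)

```text
clock: 27.05
ee_pos: [449.5, -278.9, 312.2]
tool_rot: [-2.422, -2.001, 0.0]
wrist_force: [0.3, 0.6, 0.5]
gripper_width: 0.6
grip_force: 0.0
```

```bash
python3 - <<'E'
from h import *
c=ctrl.capture("wrist");im=c['img'];cv2.imwrite('pics/w12.png',im);s=ctrl.read_state();print(s['clock'],s['ee_pos'],s['gripper_width'])
h=cv2.cvtColor(im,cv2.COLOR_BGR2HSV)
for n,m,z in(('disc',(h[...,2]>110)&(h[...,1]<80),14),('bright',(h[...,2]>215)&(h[...,1]<60),32)):
  for k in blobs(m,250):
    w=ray(c,k[:,0],z).astype(np.float32);o,r=cv2.minEnclosingCircle(w);print(n,cv2.boundingRect(k),np.round(o,1),round(2*r,1))
# circles of dark bore: round dark blobs
g=cv2.cvtColor(im,cv2.COLOR_BGR2GRAY)
for k in blobs(g<60,60):
    x,y,a,b=cv2.boundingRect(k)
    if a<60 and b<60 and y<300:
        w=ray(c,k[:,0],32).astype(np.float32);o,r=cv2.minEnclosingCircle(w);print('dark',(x,y,a,b),np.round(o,1),round(2*r,1))
t=ctrl.capture("top")['img'];cv2.imwrite('pics/t12.png',t)
E
```

```text
27.1 [ 449.58949532 -278.87455757  312.20442787] 0.6014388520287413
disc (429, 349, 50, 51) [ 557.5 -517.9] 93.8
disc (161, 347, 50, 53) [ 261.1 -459.6] 96.1
disc (167, 315, 42, 35) [ 286.3 -406.2] 58.3
disc (0, 0, 640, 400) [ 401.5 -368.9] 738.6
bright (455, 373, 21, 27) [ 561.5 -514.5] 41.6
bright (527, 328, 61, 50) [ 654.8 -488.5] 96.7
bright (319, 304, 33, 28) [ 440.6 -403.7] 32.6
bright (114, 195, 81, 79) [ 299.7 -288.3] 93.5
bright (279, 149, 84, 81) [ 451.5 -275.1] 71.3
bright (402, 43, 33, 36) [ 542.1 -189.6] 25.2
```

```bash
python3 - <<'E'
from h import *
c=ctrl.capture("wrist");im=c['img'];s=ctrl.read_state();print(s['ee_pos'])
h=cv2.cvtColor(im,cv2.COLOR_BGR2HSV)
m=(h[...,2]>215)&(h[...,1]<60);k=[k for k in blobs(m,250) if 250<cv2.boundingRect(k)[0]<310 and 130<cv2.boundingRect(k)[1]<170][0]
w=ray(c,k[:,0],14).astype(np.float32);print('disc',cv2.minEnclosingCircle(w),cv2.fitEllipse(w))
sub=im[140:240,270:370];g=cv2.cvtColor(sub,cv2.COLOR_BGR2GRAY);hs=h[140:240,270:370]
# interior dark blobs: bolt holes and bore
for t in(90,130):
  for q in blobs(g<t,15):
    x,y,a,b=cv2.boundingRect(q)
    if a<45: 
        w=ray(c,q[:,0]+[270,140],32).astype(np.float32);o,r=cv2.minEnclosingCircle(w);print(t,(x+270,y+140,a,b),cv2.contourArea(q),np.round(o,1),round(2*r,1))
# hub: bluish/neutral vs beige disc
b=(hs[...,1]<18)&(hs[...,2]>150)
for q in blobs(b,60):
    w=ray(c,q[:,0]+[270,140],32).astype(np.float32);o,r=cv2.minEnclosingCircle(w);print('hub',cv2.boundingRect(q),np.round(o,1),round(2*r,1))
E
```

```text
[ 449.64292133 -279.0559347   312.25738802]
disc ((450.7682189941406, -280.0872497558594), 38.234100341796875) ((450.71624755859375, -280.1525573730469), (71.92938995361328, 72.07465362548828), 118.22407531738281)
130 (313, 214, 9, 5) 20.5 [ 444.3 -296.3] 7.2
130 (338, 202, 8, 7) 37.0 [ 466.8 -291.3] 7.0
130 (292, 196, 9, 8) 46.0 [ 429.4 -279. ] 7.3
130 (310, 187, 22, 20) 306.5 [ 450.6 -280. ] 18.1
130 (341, 176, 10, 8) 47.0 [ 473.8 -269.7] 7.6
130 (295, 170, 9, 8) 47.0 [ 436.6 -257.3] 7.2
130 (320, 160, 9, 8) 48.0 [ 458.6 -252.9] 7.1
hub (10, 9, 83, 80) [ 451.7 -275. ] 70.6
```

The disc (76.5 mm, centre (450.8, -280.1)) and the bore at hub height (450.6, -280.0) agree. I'll descend onto the hub.

>>> step_arm([
  [0,0,0,1,-1,-40,60],
  [0,0,0,1,-1,-80,60],
  [0,0,0,1,-1,-105,60],
  [0,0,0,1,-1,-120,60],
  [0,0,0,1,-1,-122,60],
  [0,0,0,1,-1,-122,60],
  [0,0,0,1,-1,-122,20],
  [0,0,0,1,-1,-122,20],
  [0,0,0,1,-1,-122,20],
  [0,0,0,1,-1,-122,20],
  [0,0,0,1,-1,-122,20],
  [0,0,0,1,-1,-122,20],
  [0,0,0,1,-1,-122,20],
], squeeze=70)

```text
clock: 28.82
ee_pos: [450.5, -281.2, 191.4]
tool_rot: [2.422, 1.998, 0.001]
wrist_force: [-1.4, 2.7, 13.6]
gripper_width: 0.34
grip_force: 68.1
```

>>> step_arm([
  [0,0,0,0,0,15,20],
  [0,0,0,0,0,60,20],
  [0,0,0,0,0,110,20],
  [0,0,0,10,50,125,20],
  [0,0,0,20,100,125,20],
  [0,0,0,30,150,125,20],
  [0,0,0,45,205,125,20],
  [0,0,0,60,260,125,20],
  [0,0,0,75,315,125,20],
  [0,0,0,90,370,125,20],
  [0,0,0,105,425,125,20],
  [0,0,0,120,480,125,20],
  [0,0,0,135,535,125,20],
  [0,0,0,140,590,125,20],
  [0,0,0,140,618,125,20],
  [0,0,0,140,618,125,20],
  [0,0,0,140,618,125,20],
  [0,0,0,140,618,125,20],
])

```text
clock: 31.08
ee_pos: [590.3, 335.8, 315.5]
tool_rot: [2.424, 1.998, -0.0]
wrist_force: [0.8, -0.1, -4.0]
gripper_width: 0.341
grip_force: 70.3
```

```bash
python3 - <<'E'
from h import *
c=ctrl.capture("wrist");im=c['img'];s=ctrl.read_state();p=np.array(s['ee_pos']);print(s['clock'],p,s['gripper_width'],s['grip_force'],s['wrist_force'])
holes(c);h=cv2.cvtColor(im,cv2.COLOR_BGR2HSV);z=p[2]-191.4
y=(h[...,0]>20)&(h[...,0]<35)&(h[...,1]>150)&(h[...,2]>90)
k=[k for k in blobs(y,1000) if cv2.boundingRect(k)[0]<300]
for q in k: print('floor14',cv2.minEnclosingCircle(ray(c,q[:,0],14).astype(np.float32)))
m=(h[...,2]>100)&(h[...,1]<70)
for q in blobs(m,800):
    w=ray(c,q[:,0],z+14).astype(np.float32);o,r=cv2.minEnclosingCircle(w);print('held',cv2.boundingRect(q),np.round(o,1)-p[:2],2*r)
g=cv2.cvtColor(im,cv2.COLOR_BGR2GRAY)
for q in blobs((g<110)&(h[...,1]<90),40):
    b=cv2.boundingRect(q)
    if b[2]<60 and 260<b[0]<380 and b[1]>120:
        o,r=cv2.minEnclosingCircle(ray(c,q[:,0],z+32).astype(np.float32));print('dark',b,np.array(o)-p[:2],2*r)
E
```

```text
31.125 [590.39155955 335.81410037 315.46772198] 0.34236844612069867 70.27814626693726 [-0.18729662 -0.39650792 -2.69016123]
(167, 161, 95, 91) circ [491.4 333.3] 96.2 box80 [489.4 335.1] [89.9 88.8]
(303, 137, 43, 45) circ [598.7 359.5] 42.8 box80 [599.4 360.7] [40.1 37.9]
(142, 78, 23, 25) circ [469.1 446. ] 19.7 box80 [469.2 446.2] [19.2 19. ]
(136, 41, 24, 26) circ [474.5 474. ] 19.7 box80 [474.6 473.8] [18.7 19. ]
floor14 ((493.6323547363281, 332.4826354980469), 49.58302688598633)
held (132, 157, 35, 114) [-79.39155955  35.18589963] 61.63998031616211
held (248, 146, 144, 152) [ 2.30844045 13.08589963] 84.33297729492188
held (258, 55, 34, 37) [-2.69155955 89.58589963] 15.59768295288086
held (213, 55, 37, 38) [-21.99155955  93.18589963] 16.20098304748535
held (181, 43, 27, 62) [-37.99155955  96.28589963] 26.754053115844727
```

>>> step_arm([
  [0,0,0,-50,0,0,20],
  [0,0,0,-99.5,0,0,20],
  [0,0,0,-99.5,0,0,20],
  [0,0,0,-99.5,0,-40,20],
  [0,0,0,-99.5,0,-75,20],
  [0,0,0,-99.5,0,-90,20],
  [0,0,0,-99.5,0,-90,20],
  [0,0,0,-99.5,0,-90,20],
])

```text
clock: 32.12
ee_pos: [491.4, 337.1, 226.4]
tool_rot: [2.423, 1.999, 0.003]
wrist_force: [1.0, 0.2, -3.6]
gripper_width: 0.344
grip_force: 70.7
```

```bash
python3 - <<'E'
from h import *
c=ctrl.capture("wrist");im=c['img'];s=ctrl.read_state();p=np.array(s['ee_pos']);print(p,s['wrist_force'],s['grip_force'])
holes(c,60)
h=cv2.cvtColor(im,cv2.COLOR_BGR2HSV);y=((h[...,0]>20)&(h[...,0]<35)&(h[...,1]>150)&(h[...,2]>90))
# visible crescent: fit circle to outer (far, +y) edge at floor z14
def circ(P):
    A=np.c_[2*P,np.ones(len(P))];s,*_=np.linalg.lstsq(A,(P**2).sum(1),rcond=None);return s[:2],np.sqrt(s[2]+s[:2]@s[:2])
for k in blobs(y,60):
    b=cv2.boundingRect(k)
    if 200<b[0]+b[2]/2<440 and b[1]>60:
        P=ray(c,k[:,0],14);hull=cv2.convexHull(P.astype(np.float32))[:,0];print(b,hull.min(0),hull.max(0),'circle',circ(hull))
# held disc lateral extent
for v in range(180,260,10):
    r=np.flatnonzero((h[v,:,2]>100)&(h[v,:,1]<70)&(np.abs(np.arange(640)-320)<130));print(v,(r.min(),r.max()) if len(r) else None,end=' ')
E
```

```text
[491.39994842 337.20397008 226.50573181] [ 1.04904239 -0.51581863 -2.80047135] 70.6875729560852
(460, 276, 33, 24) circ [589.1 271.3] 25.7 box80 [589.  270.6] [18.2 20.5]
(502, 256, 9, 14) circ [610.2 286.2] 11.7 box80 [610.1 286.2] [9.9 6.4]
(249, 160, 142, 69) circ [491.9 337. ] 91.1 box80 [495.3 356.4] [45.3 91.1]
(492, 149, 12, 19) circ [605.8 359.2] 12.0 box80 [605.7 359.2] [10.9  6.3]
(459, 124, 59, 129) circ [594.6 339.5] 84.4 box80 [596.5 339.2] [82.8 30.7]
(236, 24, 38, 42) circ [477.4 447.4] 20.7 box80 [477.3 447.4] [20.3 20.3]
(249, 160, 142, 76) [446.6711  325.84604] [536.6539  379.85864] circle (array([491.2856479, 334.6450088]), np.float64(45.41531536075654))
180 (np.int64(191), np.int64(419)) 190 (np.int64(191), np.int64(414)) 200 (np.int64(191), np.int64(410)) 210 (np.int64(191), np.int64(401)) 220 (np.int64(191), np.int64(379)) 230 (np.int64(191), np.int64(383)) 240 (np.int64(191), np.int64(384)) 250 (np.int64(191), np.int64(385))
```

>>> step_arm([
  [0,0,0,0,-2,-4,20],
  [0,0,0,0,-2,-8,20],
  [0,0,0,0,-2,-12,20],
  [0,0,0,0,-2,-15,20],
  [0,0,0,0,-2,-18,20],
  [0,0,0,0,-2,-18,20],
  [0,0,0,0,-2,-18,20],
])

```text
clock: 33.05
ee_pos: [490.8, 335.0, 207.2]
tool_rot: [-2.423, -1.999, -0.0]
wrist_force: [-0.0, 0.4, -3.3]
gripper_width: 0.34
grip_force: 70.7
```

>>> step_arm([
  [0,0,0,0,0,-1,20],
  [0,0,0,0,0,-2,20],
  [0,0,0,0,0,-2,20],
])

```text
clock: 33.42
ee_pos: [490.8, 335.0, 205.5]
tool_rot: [2.423, 2.0, 0.0]
wrist_force: [-2.3, -0.2, 4.7]
gripper_width: 0.34
grip_force: 71.6
```

Contact came at 205.5, as expected. I'll release, lift and retreat.

>>> step_arm([
  [0,0,0,0,0,0.7,20],
  [0,0,0,0,0,0.7,50],
  [0,0,0,0,0,0.7,60],
  [0,0,0,0,0,0.7,60],
  [0,0,0,0,0,0.7,60],
  [0,0,0,0,0,30,60],
  [0,0,0,0,0,80,60],
  [0,0,0,0,0,130,60],
  [0,0,0,20,-60,170,60],
  [0,0,0,40,-120,190,60],
  [0,0,0,40,-180,190,60],
  [0,0,0,40,-240,190,60],
  [0,0,0,40,-300,190,60],
  [0,0,0,40,-360,190,60],
  [0,0,0,40,-420,190,60],
  [0,0,0,40,-480,190,60],
  [0,0,0,40,-500,190,60],
  [0,0,0,40,-500,190,60],
])

```text
clock: 35.67
ee_pos: [530.6, -166.0, 395.1]
tool_rot: [-2.425, -1.997, 0.0]
wrist_force: [0.2, 0.3, -0.6]
gripper_width: 0.595
grip_force: 0.0
```

```bash
python3 - <<'E'
from h import *
t=ctrl.capture("top");im=t['img'];cv2.imwrite('pics/tend.png',im);s=ctrl.read_state();print(s['clock'],s['ee_pos'])
h=cv2.cvtColor(im,cv2.COLOR_BGR2HSV);m=(h[...,2]>100)&(h[...,1]<80);m[:,:130]=0;m[:,245:]=0;m[:160]=0;m[240:]=0
for k in blobs(m,12):
    for z in(60,42,28,34):
        o,r=cv2.minEnclosingCircle(ray(t,k[:,0],z).astype(np.float32));b=cv2.minAreaRect(ray(t,k[:,0],z).astype(np.float32));print(cv2.boundingRect(k),z,np.round(o,1),round(2*r,1),np.round(b[1]),round(b[2]))
y=(h[...,0]>20)&(h[...,0]<35)&(h[...,1]>150)&(h[...,2]>90)
old=cv2.cvtColor(cv2.imread('pics/top0.png'),cv2.COLOR_BGR2HSV)
yo=((old[...,0]>20)&(old[...,0]<35)&(old[...,1]>150)&(old[...,2]>90))
for k in blobs(yo,60):
    b=cv2.boundingRect(k)
    if 140<b[0]<240 and 160<b[1]<240: print('hole',b,'circ',cv2.minEnclosingCircle(ray(t,k[:,0],18).astype(np.float32)))
E
```

```text
35.725 [ 530.60568696 -164.83743441  395.04390843]
(130, 226, 82, 14) 60 [428.3 307.1] 232.5 [230.  37.] 89
(130, 226, 82, 14) 42 [429.2 313. ] 235.9 [233.  37.] 89
(130, 226, 82, 14) 28 [429.8 317.6] 238.5 [236.  38.] 89
(130, 226, 82, 14) 34 [429.5 315.6] 237.4 [234.  37.] 89
(203, 212, 21, 21) 60 [456.9 187.8] 61.6 [58. 55.] 72
(203, 212, 21, 21) 42 [458.1 192. ] 62.5 [58. 56.] 72
(203, 212, 21, 21) 28 [459.1 195.2] 63.2 [59. 57.] 72
(203, 212, 21, 21) 34 [458.6 193.8] 62.9 [59. 56.] 72
(130, 204, 5, 7) 60 [503.2 418.3] 19.5 [18. 11.] 1
(130, 204, 5, 7) 42 [505.1 425.9] 19.7 [18. 12.] 1
(130, 204, 5, 7) 28 [506.5 431.7] 20.0 [18. 12.] 1
(130, 204, 5, 7) 34 [505.9 429.2] 19.9 [18. 12.] 1
(153, 201, 25, 25) 60 [484.2 323.9] 69.5 [67. 67.] 45
(153, 201, 25, 25) 42 [485.8 330.1] 70.6 [68. 68.] 45
(153, 201, 25, 25) 28 [487.1 334.9] 71.3 [69. 69.] 45
(153, 201, 25, 25) 34 [486.6 332.8] 71.0 [69. 68.] 45
(130, 192, 4, 9) 60 [534.6 420.5] 23.9 [23.  9.] 1
(130, 192, 4, 9) 42 [537. 428.] 24.2 [24.  9.] 1
(130, 192, 4, 9) 28 [538.8 433.9] 24.5 [24.  9.] 1
(130, 192, 4, 9) 34 [538.1 431.4] 
[... 980 characters left out ...]
9.] 79
(130, 161, 18, 6) 28 [636.2 414. ] 51.9 [52.  9.] 79
(130, 161, 18, 6) 34 [634.9 411.6] 51.7 [52.  9.] 79
(165, 160, 80, 15) 60 [614.9 212. ] 230.5 [227.  41.] 89
(165, 160, 80, 15) 42 [618.4 216.5] 233.8 [231.  41.] 89
(165, 160, 80, 15) 28 [621.2 220. ] 236.4 [233.  42.] 89
(165, 160, 80, 15) 34 [620.  218.5] 235.3 [232.  42.] 89
hole (200, 210, 33, 24) circ ((458.9961242675781, 188.67913818359375), 48.505374908447266)
hole (150, 197, 32, 32) circ ((488.662353515625, 336.6208801269531), 46.79738998413086)
hole (214, 179, 18, 18) circ ((558.8275146484375, 168.95736694335938), 26.053508758544922)
hole (150, 170, 45, 22) circ ((584.9191284179688, 318.20404052734375), 66.44658660888672)
```

All four parts lie within about 2.5 mm of their cut-outs in the same top view, and each was set down at the floor contact height. Handing in.

```bash
python3 -c "
from plant import ctrl
print(ctrl.close_job())"
```

```text
the job is handed in; nothing more can be done
None
```

I handed the job in at about 36 s: the piston, connecting rod, gear and pinion each lie within about 2.5 mm of their cut-outs in the final top view. Each was set down on the cut-out floor, and no move went near the headlamp; no verdict was returned.

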